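Roll the sealed cans up the rack

ROBOT

A 7-joint arm with a two-finger parallel gripper is mounted at the origin on a cart in front of the work surface, level with it; the furniture and walls round the work are solid. World frame = base frame: x ahead of the robot, y to its left, z up, the work surface at z = 0. Lengths are in m, angles in rad, forces in N, time in s.
With the tool pointing down it reaches from about 0.35 to 0.9 m from the base axis. Payload 8.1 kg.
Tool frame: the origin (TCP) lies at the very end of the fingers, on their centre line; the grasp point (between the pads) lies 19 mm behind it (grip_point_offset is the distance from the TCP to the grasp point, in m); z points along the fingers, x is the direction in which the jaws open and shut, and the axes are right-handed (so a half turn about z gives the same grasp; the last joint's range is limited). The gripper opens to 92 mm and grips with 3 to 60 N. Pads are 19 mm wide; open, the fingers measure 130 mm over their backs; the gripper's body (75 mm by 190 mm) begins 47 mm behind the grasp point.
Start: joints at [1.157, 0.434, 0.025, 1.573, -0.012, 1.134, -0.075], TCP at [0.191, -0.595, 0.227] pointing down, gripper open.
Joint ranges: [-2.62, 2.62], [-0.44, 2.09], [-1.27, 1.32], [0.08, 2.57], [-1.32, 4.46], [0.12, 2], [-2.74, 2.74]. Speed limits (rad/s): [2.22, 2.22, 3.01, 3.01, 3.14, 3.14, 3.14].

INTERFACE

Orientations are given as a rotation vector (axis times angle).
In Python, from cell import observe, get_image, camera_model, sign_off, grip_point_offset gives the robot as it stands.
- The arm moves only by the tool play_rows, never from a script. Its argument "rows" is a list of rows, each a list of 7 numbers: the shift along the tool's x, y, z as a fraction of full scale, then the turn, a rotation vector about the tool's x, y, z as a fraction of full scale, then the closure, from -1 (fully open) to 1 (shut). A call has 1 to 5 rows; each row shifts and turns the pose as measured when the row begins, along the tool's axes as they then stand; what a row does not reach is not made up. Full scale, the value 1, is 0.15 m for a shift and 0.5 rad for a turn. A row lasts 1/10 s, in which the tool goes at most 50 mm and 8.59 degrees, less where a joint would pass 70% of its speed; a pose out of reach is approached as far as the arm can. A call with a number of a shift or a turn outside -1 to 1 is refused whole. A call with a gripper value outside its range is refused whole. The fingers move at their own pace and stop on an object; "force" is the grip in N (left out, the last holds). Time passes only in rows, so rows that do not move let the fingers close. It gives the time, the measured TCP pose, the force and the opening at its end, in the units of the state.
- observe(): the state, without advancing time (a new reading comes with each control period).
- get_image(name): name is "scene" or "top"; returns the picture (420x560x3 uint8, blue, green, red); there is no depth.
- camera_model(name): a dict with "K" (3x3 intrinsics, pixels), "dist" ([k1, k2, p1, p2, k3] as OpenCV has them; the pictures are not rectified), "R" (3x3) and "t" (3): a world point X has camera coordinates R X + t. Camera axes: x right, y down, z forward; pixel columns grow to the right and rows downward; lengths in m; the calibration is good to about 2 mm. A picture is of the moment at which its call begins. camera_model takes no time and is no camera call.
- sign_off(): hands the job in, once; it reports no verdict.
The state is a dict: "clock": time; "joints": joint angles; "dq": joint speeds; "joint_efforts": joint torques, N m; "position": TCP position; "ee_rot": TCP orientation; "force": force on the tool from outside, world axes, zero at the start; "ft_torque": the same for the moment, N m; "width": opening from 0.0 (shut) to 1.0 (fully open).
Only numpy, scipy, OpenCV 4.12 (cv2) and the standard library are available. Lean on these libraries where they do the work, as an engineer would, in place of code of your own. Each camera call takes 0.05 s, during which the arm holds its last target.

TASK

Two sealed cans lie at the lower end of the two-lane can rack, whose floor slopes up to a crest and then dips to a stop plate. With the fingertips only, push each can gently up its own lane, over the crest of the lane and on to the stop plate, so that both come to rest against the plate and do not roll back. Do not lift or carry the cans, and leave everything else on the table where it is.

Things in the scene. Friction and masses are not known exactly. Their poses are not given: they have to be found in the camera images.
- can_rack: Fixed two-lane steel can rack, 243 mm wide (y), 210 mm long (x, from -98 to +112 mm); origin on the table under its centre, z up. Its two lanes lie side by side, each 114 mm clear, centre lines at y = +59.5 and -59.5 mm, between 5 mm thick walls that stand 25 mm above the rising floor. From the lower end the floor rises toward +x at 0.10 rad to a crest, then dips at 0.15 rad to a stop plate.
- stop_plate (a point): Top middle of the near face of the fixed upright stop plate that closes the far (+x) end of both lanes: face at x = 107 mm of the rack, top 96 mm above the table. A can lying against it has its axis at x = 71 mm, z = 80 mm of the rack; the dip holds it there.
- can_left: Sealed plain metal can lying on its side across the left lane (+y of the rack), 71 mm diameter, 107 mm long, 0.3 to 0.5 kg, free to roll. It starts against a 10 mm high round cross bar at the lower end, axis 91 mm down the slope from the crest; the space behind it, above the bar, is open. Origin: centre of one end face; z: along the can's axis. A push of a few N rolls it.
- can_left_mid (a point): Middle of the left can, on its axis, 35.4 mm from its round surface. On the robot's side of the rack a fixed blue parts box, 67 mm high, stands on the table with its far end at world x = 442 mm (y from -0.12 to +0.02 m), 45 mm or more from the can; come down between them.
- crest_left (a point): Crest of the left lane's floor, on the lane's centre line, x = 30 mm of the rack, 50 mm above the table. x: up the slope of the rising floor, y: across to the left, z: square off the rising floor. Short of the crest a released can rolls back to the lower end; pushed slowly just past it, it rolls on to the stop by itself and stays; hitting the stop fast it may bounce back.
- can_right: Sealed plain metal can lying on its side across the right lane (-y of the rack), 71 mm diameter, 107 mm long, 0.3 to 0.5 kg, free to roll. It starts against a 10 mm high round cross bar at the lower end, axis 91 mm down the slope from the crest; the space behind it, above the bar, is open. Origin: centre of one end face; z: along the can's axis. A push of a few N rolls it.
- can_right_mid (a point): Middle of the right can, on its axis, 35.4 mm from its round surface. On the robot's side of the rack a fixed blue parts box, 67 mm high, stands on the table with its far end at world x = 442 mm (y from -0.12 to +0.02 m), 45 mm or more from the can; come down between them.
- crest_right (a point): Crest of the right lane's floor, on the lane's centre line, x = 30 mm of the rack, 50 mm above the table. x: up the slope of the rising floor, y: across to the left, z: square off the rising floor. Short of the crest a released can rolls back to the lower end; pushed slowly just past it, it rolls on to the stop by itself and stays; hitting the stop fast it may bounce back.
- weight_1: Bystander: steel check weight, 38 mm diameter, 61 mm high, standing just beyond the rack's stop plate. Origin: centre of its underside.
- weight_2: Bystander: smaller steel check weight, 30 mm diameter, 49 mm high, standing beside the rack's right side. Origin: centre of its underside.
- date_stamp: Bystander: hand stamp with a wooden knob, 47x53x86 mm, standing on the table on the robot's side of the rack, to the left. Origin: centre of its underside.
- standing_can: Bystander: sealed can standing upright on the table left of the rack, 71 mm diameter, 107 mm high. Origin: centre of its underside.
- lid_stack: Bystander: stack of can lids, 73 mm diameter, 86 mm high, left of the rack. Origin: centre of its underside.
- tape_roll: Bystander: roll of white tape lying flat, 68 mm diameter, 24 mm high, left of the rack. Origin: centre of its underside.

How it is judged:
At the end, for the whole second after the job is handed in: Both cans lie at rest (below 20 mm/s) against the stop plate, each in its own lane: axis within about 7 mm of its place against the stop (x 64 to 77 mm, z 74 to 85 mm in the rack's frame), middle within 10 mm of the lane's centre line, square across the lane within 0.12 rad (x of can_left_mid in the frame of can_rack between 0.064 and 0.077 m and y of can_left_mid in the frame of can_rack between 0.0495 and 0.0695 m and z of can_left_mid in the frame of can_rack between 0.074 and 0.085 m and angle between the z axis of each of can_left, can_right and the y axis of can_rack, either way round below 0.12 rad and linear speed of each of can_left, can_right below 0.02 m/s and x of can_right_mid in the frame of can_rack between 0.064 and 0.077 m and y of can_right_mid in the frame of can_rack between -0.0695 and -0.0495 m and z of can_right_mid in the frame of can_rack between 0.074 and 0.085 m); the robot touches nothing.
It fails at once if the left can is lifted or carried off the floor of its lane instead of rolled (z of can_left_mid in the frame of crest_left above 0.048 m).
It fails at once if the right can is lifted or carried off the floor of its lane instead of rolled (z of can_right_mid in the frame of crest_right above 0.048 m).
It fails at once if a bystander (weights, date stamp, standing can, lid stack, tape roll) is shifted by more than 30 mm or knocked over (distance of any of weight_1, weight_2, date_stamp, standing_can, lid_stack, tape_roll from where it was at the start of the episode above 0.03 m or angle between any of weight_1, weight_2, date_stamp, standing_can, lid_stack, tape_roll's own z axis and vertical above 0.4 rad).
It also fails if it takes over 53 s, if anything falls off the work surface, if the arm or the gripper's body presses on something with over 40 N, if the wrist force passes 120 N, or if a joint passes its speed limit or range.

## Working session

There is one attempt and no reset: what is moved stays moved. The work goes in short steps, Python scripts to look and compute and a tool call to move; the robot and the scene stay as the last step left them, time stands still between calls to the robot, and variables do not carry over. Pictures are saved under pics/ and viewed, and the job is handed in when it is done.

Besides the shell and the picture viewer there is one more tool, called after "Emit:" as name(argument=value, ...) on one line, values as JSON. play_rows: Moves the arm, as the interface text tells. Its arguments: {"type":"object","properties":{"rows":{"type":"array","items":{"type":"array","items":{"type":"number"}}},"force":{"type":"number"}},"required":["rows"]}

```bash
mkdir -p pics; ls
python3 - <<'E'
from cell import *
import cv2
print(observe(), grip_point_offset)
for n in ("scene","top"):
    cv2.imwrite(f"pics/{n}0.png",get_image(n)); m=camera_model(n); print(n,m)
E
```

```text
pics
{'clock': 0.0, 'joints': array([ 1.15739223,  0.43523106,  0.02493766,  1.5740987 , -0.01159771,
        1.13404008, -0.0750984 ]), 'dq': array([-0.00038584,  0.00192345, -0.0019867 ,  0.00159446,  0.00045367,
       -0.00082862,  0.00169077]), 'joint_efforts': array([ 1.05362133e-04, -6.67838788e+01,  9.85164978e-01, -3.14455998e+01,
       -6.05165237e-02,  4.28730296e-02,  1.23008590e-04]), 'position': array([ 0.19094072, -0.59456153,  0.22593896]), 'ee_rot': array([-2.53778083e+00,  1.85038671e+00,  2.18902920e-03]), 'force': array([ 0.3397838 , -0.62485038, -0.45673405]), 'ft_torque': array([ 0.03930271,  0.0401629 , -0.02628916]), 'width': 0.9950617329638266} 0.0188
scene {'K': array([[535.60284538,   0.        , 292.03822099],
       [  0.        , 535.60284538, 214.56516776],
       [  0.        ,   0.        ,   1.        ]]), 'dist': array([-0.03539447,  0.        ,  0.        ,  0.        ,  0.        ]), 'R': array([[-0.89543736, -0.44514366, -0.00624941],
       [-0.34437956,  0.70150287, -0.62393625],
       [ 0.28212524, -0.55654366, -0.78145026]]), 't': array([0.60277122, 0.11112296, 1.37434437])}
top {'K': array([[397.62963407,   0.        , 284.30195209],
       [  0.        , 397.62963407, 202.24544521],
       [  0.        ,   0.        ,   1.        ]]), 'dist': array([0.00035627, 0.        , 0.        , 0.        , 0.        ]), 'R': array([[ 0.09435189, -0.99553198,  0.00371517],
       [-0.97546887, -0.09319467, -0.19943729],
       [ 0.19889243,  0.01519326, -0.97990355]]), 't': array([0.13323856, 0.61187345, 0.79990983])}
```

View pics/scene0.png

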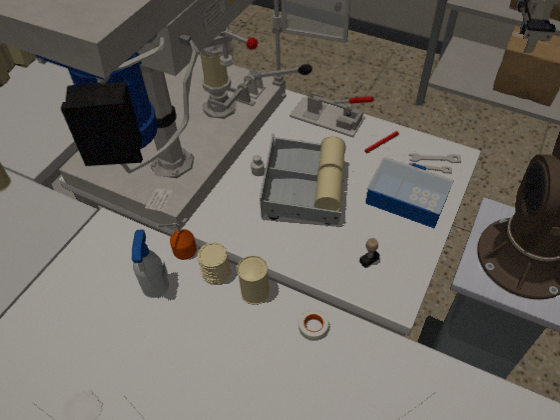

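View pics/top0.png

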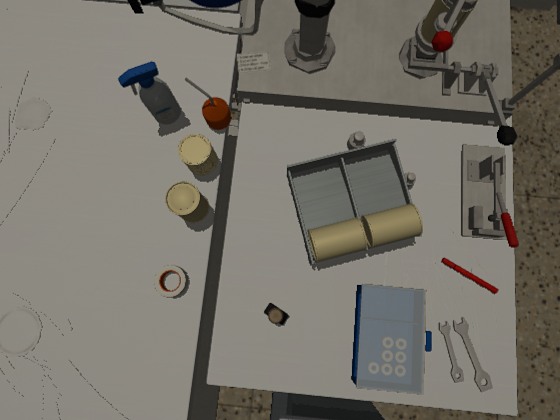

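Top view: the rack spans about (288–420, 140–268), with left can near (338,240), right can near (392,226) and the blue box near (390,338). I'll enlarge both views for measuring.

Run:
```python
import cv2
a=cv2.imread("pics/top0.png")[125:275,275:435]; cv2.imwrite("pics/topz.png",cv2.resize(a,None,fx=4,fy=4,interpolation=cv2.INTER_CUBIC)*1)
a=cv2.imread("pics/scene0.png")[125:230,250:370]; cv2.imwrite("pics/scenez.png",cv2.resize(a,None,fx=5,fy=5,interpolation=cv2.INTER_CUBIC))
```

```text
(no output)
```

View pics/topz.png

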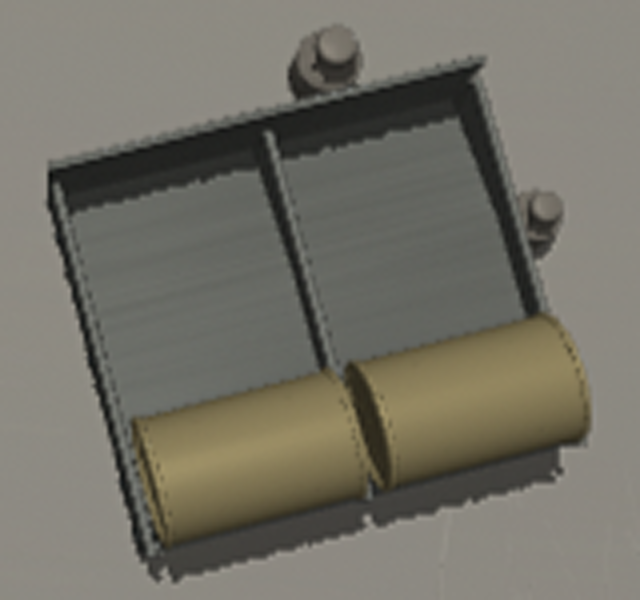

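View pics/scenez.png

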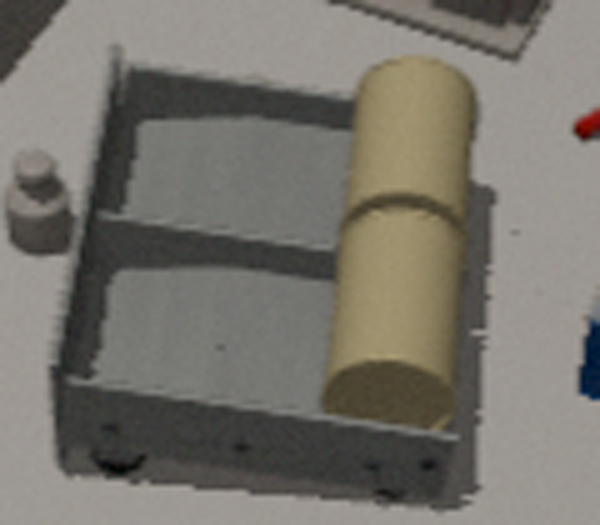

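Zooms (4x from (275,125); 5x from (250,125)): the plate's top corners are at about (50,165) and (484,60) in the top zoom, and (62,372) and (117,47) in the scene zoom. I'll triangulate these, and the can axis from the silhouette midlines.

```bash
cat > h.py <<'E'
import numpy as np, cv2
from cell import *
def ray(n,uv):
    m=camera_model(n); p=cv2.undistortPoints(np.array([[uv]],float),m["K"],m["dist"])[0,0]
    R=m["R"]; return -R.T@m["t"], R.T@np.array([p[0],p[1],1])
def onz(n,uv,z):
    c,d=ray(n,uv); return c+d*(z-c[2])/d[2]
def tri(a,b):
    c1,d1=ray("top",a); c2,d2=ray("scene",b)
    s=np.linalg.lstsq(np.c_[d1,-d2],c2-c1,rcond=None)[0]
    p,q=c1+d1*s[0],c2+d2*s[1]; return (p+q)/2,np.linalg.norm(p-q)
def proj(n,X):
    m=camera_model(n); return cv2.projectPoints(np.array(X,float).reshape(-1,3),cv2.Rodrigues(m["R"])[0],m["t"],m["K"],m["dist"])[0][:,0]
def mask(n,im,box):
    x0,y0,x1,y1=box; h=cv2.cvtColor(im,cv2.COLOR_BGR2HSV)
    m=cv2.inRange(h,(15,70,60),(35,255,255)); o=np.zeros_like(m); o[y0:y1,x0:x1]=m[y0:y1,x0:x1]
    return o
E
python3 - <<'E'
from h import *
T=lambda x,y:(275+x/4-.4,125+y/4-.4); S=lambda x,y:(250+x/5-.4,125+y/5-.4)
L,e=tri(T(50,165),S(62,372)); R,f=tri(T(484,60),S(117,47)); print("plate",L,e,R,f)
d=L-R; print("len",np.linalg.norm(d),"yaw",np.arctan2(-d[0],d[1]))
for n,box in (("top",(300,195,430,270)),("scene",(305,130,350,215))):
    m=mask(n,cv2.imread(f"pics/{n}0.png"),box)
    cs,_=cv2.findContours(m,cv2.RETR_EXTERNAL,cv2.CHAIN_APPROX_NONE)
    for c in cs:
        if cv2.contourArea(c)>100: print(n,cv2.contourArea(c),cv2.boundingRect(c),cv2.minAreaRect(c))
    cv2.imwrite(f"pics/m_{n}.png",m)
print("box", [onz("top",p,.067) for p in ((358,285),(425,288))])
E
```

```text
plate [0.667058   0.19115194 0.09096036] 0.005386035457804675 [ 0.75060098 -0.03566672  0.09326773] 0.0010658471661789037
len 0.24172600410536993 yaw 0.35290582556203537
top 1685.5 (308, 217, 63, 45) ((338.2392883300781, 238.51890563964844), (32.54400634765625, 57.767154693603516), 74.53878784179688)
top 1556.5 (364, 203, 59, 44) ((393.92694091796875, 223.5653839111328), (32.27573013305664, 54.289886474609375), 74.74488067626953)
scene 1623.5 (315, 137, 30, 74) ((329.7064514160156, 173.05836486816406), (25.28868293762207, 72.96092224121094), 4.0141754150390625)
box [array([0.43617829, 0.02251452, 0.067     ]), array([ 0.44318064, -0.11557507,  0.067     ])]
```

```bash
cat >> h.py <<'E'
YAW=0.353; O=np.array([0.607,0.040])
def rk(x,y,z):
    c,s=np.cos(YAW),np.sin(YAW); return np.array([O[0]+c*x-s*y,O[1]+s*x+c*y,z])
def overlay(n,im,X,name,box,f):
    x0,y0,x1,y1=box; a=cv2.resize(im[y0:y1,x0:x1],None,fx=f,fy=f,interpolation=cv2.INTER_CUBIC)
    for p in proj(n,X): cv2.drawMarker(a,tuple(int(v) for v in ((p-[x0,y0])*f+f/2)),(0,0,255),0,10,1)
    cv2.imwrite(name,a)
E
python3 - <<'E'
from h import *
X=[rk(112,0,0)*0+rk(.107,y,.096) for y in(.1215,-.1215)]+[rk(-.098,y,.050+.025-.128*.1) for y in(.1215,0,-.1215)]
X+=[rk(.107,0,.096)]
for y in(.0595,-.0595):
    X+=[rk(-.064,y+k*.0535,.076) for k in(-1,1)]+[rk(-.064,y,.1115)]
overlay("top",cv2.imread("pics/top0.png"),X,"pics/ot.png",(275,125,435,275),4)
overlay("scene",cv2.imread("pics/scene0.png"),X,"pics/os.png",(250,125,370,230),5)
# axis estimate by triangulating left/right can centres
for n,c in(("top",(338.2,238.5)),("top",(393.9,223.6))): print(onz(n,c,.09),)
print(rk(-.064,.0595,.076),rk(-.064,-.0595,.076))
E
```

```text
[0.52551901 0.07269274 0.09      ]
[ 0.56733699 -0.04017418  0.09      ]
[0.52637625 0.0737055  0.076     ] [ 0.56751626 -0.03795694  0.076     ]
```

View pics/ot.png

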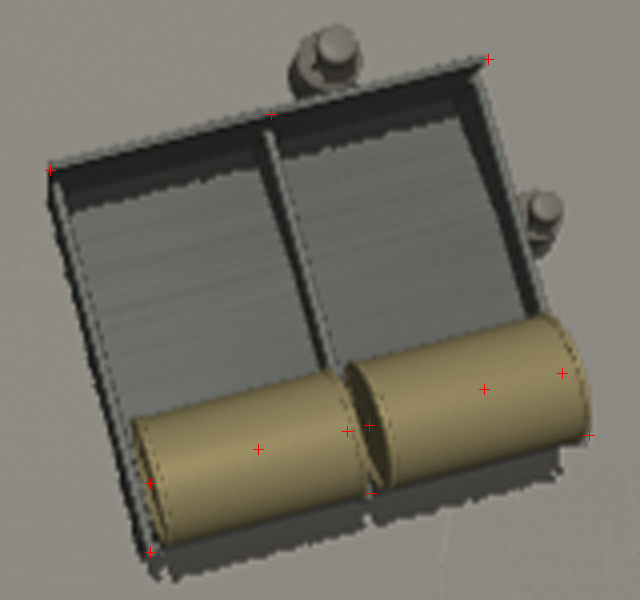

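View pics/os.png

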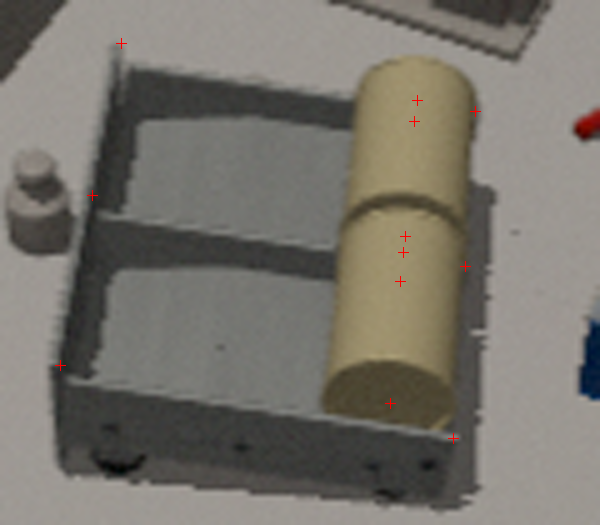

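The rack model (origin about (0.607, 0.040), yaw 0.353) falls on the corners and cans in both views. Measured plate height is 91–93 mm (text: 96) and width 242 mm (text: 243). Now a helper for move deltas.

```bash
cat > d.py <<'E'
# usage: d.py rx ry z  (rack frame target) -> tool-frame fractions
import sys
from h import *
from scipy.spatial.transform import Rotation as Ro
o=observe(); R=Ro.from_rotvec(o["ee_rot"]).as_matrix(); p=o["position"]
yd=np.array([-np.sin(YAW),np.cos(YAW),0])
best=None
for s in (1,-1):
    x=s*yd; z=np.array([0,0,-1.]); G=np.c_[x,np.cross(z,x),z]
    rv=Ro.from_matrix(R.T@G).as_rotvec()
    if best is None or np.linalg.norm(rv)<np.linalg.norm(best): best=rv; B=G
t=rk(*map(float,sys.argv[1:4]))
c,s=np.cos(YAW),np.sin(YAW); q=p[:2]-O
print("t",o["clock"],"rack pos",np.round([c*q[0]+s*q[1],-s*q[0]+c*q[1],p[2]],4),"world",np.round(p,3),"target",np.round(t,3))
print("shift frac",np.round(R.T@(t-p)/.15,3),"turn frac",np.round(best/.5,3),"w",round(o["width"],3),"F",np.round(o["force"],2),"q",np.round(o["joints"],2))
print("tool axes\n",np.round(R,2))
E
python3 d.py -.135 -.0595 .2
```

```text
t 0.1 rack pos [-0.6098 -0.4517  0.226 ] world [ 0.191 -0.595  0.226] target [ 0.501 -0.063  0.2  ]
shift frac [-2.746 -3.052  0.177] turn frac [ 0.     0.003 -0.085] w 1.001 F [-0.17  0.12  0.08] q [ 1.16  0.44  0.02  1.57 -0.01  1.13 -0.08]
tool axes
 [[ 0.31 -0.95 -0.  ]
 [-0.95 -0.31  0.  ]
 [-0.    0.   -1.  ]]
```

Emit:
play_rows(rows=[[-0.22,-0.24,0,0,0,-0.08,0.13],[-0.22,-0.24,0,0,0,0,0.13],[-0.22,-0.24,0,0,0,0,0.13],[-0.22,-0.24,0,0,0,0,0.13],[-0.22,-0.24,0,0,0,0,0.13]])

```text
clock: 0.6
position: [0.3025, -0.378, 0.2228]
ee_rot: [2.563, -1.812, -0.008]
force: [2.1, -0.4, 0.2]
width: 0.615
```

```bash
python3 d.py -.135 -.0595 .2
```

```text
t 0.6 rack pos [-0.4302 -0.287   0.2228] world [ 0.303 -0.378  0.223] target [ 0.501 -0.063  0.2  ]
shift frac [-1.542 -1.949  0.147] turn frac [ 0.009  0.006 -0.026] w 0.615 F [ 2.12 -0.39  0.18] q [ 0.85  0.22 -0.08  1.9   0.02  1.03 -0.47]
tool axes
 [[ 0.33 -0.94 -0.01]
 [-0.94 -0.33  0.  ]
 [-0.    0.   -1.  ]]
```

Emit:
play_rows(rows=[[-0.2,-0.25,0,0,0,-0.02,0.13],[-0.2,-0.25,0,0,0,0,0.13],[-0.2,-0.25,0,0,0,0,0.13],[-0.2,-0.25,0,0,0,0,0.13],[-0.2,-0.25,0,0,0,0,0.13]])

```text
clock: 1.1
position: [0.4294, -0.1635, 0.2221]
ee_rot: [2.571, -1.8, -0.008]
force: [1.2, -1.0, -0.2]
width: 0.431
```

```bash
python3 d.py -.135 -.0595 .2
```

```text
t 1.1 rack pos [-0.237  -0.1296  0.2221] world [ 0.429 -0.164  0.222] target [ 0.501 -0.063  0.2  ]
shift frac [-0.47  -0.679  0.145] turn frac [ 0.011  0.005 -0.008] w 0.431 F [ 1.2  -1.02 -0.23] q [ 0.47  0.19 -0.26  1.94  0.06  1.02 -1.04]
tool axes
 [[ 0.34 -0.94 -0.01]
 [-0.94 -0.34  0.  ]
 [-0.    0.01 -1.  ]]
```

Emit:
play_rows(rows=[[-0.2,-0.27,0,0,0,0,0.13],[-0.2,-0.27,0,0,0,0,0.13],[-0.07,-0.14,0.1,0,0,0,0.13],[0,0,0.1,0,0,0,0.13],[0,0,0,0,0,0,0.13]])

```text
clock: 1.6
position: [0.5032, -0.0525, 0.1908]
ee_rot: [-2.583, 1.787, 0.009]
force: [-0.1, -0.9, -0.4]
width: 0.436
```

```bash
python3 d.py -.125 -.0595 .07
```

```text
t 1.6 rack pos [-0.1293 -0.0509  0.1908] world [ 0.503 -0.053  0.191] target [ 0.51  -0.059  0.07 ]
shift frac [ 0.062 -0.031  0.805] turn frac [0.005 0.01  0.015] w 0.436 F [-0.14 -0.88 -0.36] q [ 0.26  0.31 -0.33  1.88  0.11  0.98 -1.33]
tool axes
 [[ 0.35 -0.94 -0.  ]
 [-0.94 -0.35  0.  ]
 [-0.01  0.   -1.  ]]
```

Emit:
play_rows(rows=[[0.06,0,0.2,0,0,0.015,0.13],[0,0,0.25,0,0,0,0.13],[0,0,0.25,0,0,0,0.13],[0,0,0.08,0,0,0,0.13],[0,0,0,0,0,0,0.13]])

```text
clock: 2.1
position: [0.5076, -0.0634, 0.0737]
ee_rot: [-2.573, 1.801, 0.003]
force: [0.3, -0.1, 0.0]
width: 0.434
```

```bash
python3 d.py -.115 -.0595 .07
python3 - <<'E'
from h import *
cv2.imwrite("pics/s1.png",get_image("scene"))
cv2.imwrite("pics/t1.png",get_image("top"))
E
```

```text
t 2.1 rack pos [-0.1291 -0.0627  0.0737] world [ 0.508 -0.063  0.074] target [ 0.52  -0.056  0.07 ]
shift frac [-0.022 -0.094  0.025] turn frac [-0.001  0.005 -0.007] w 0.434 F [ 0.31 -0.07  0.02] q [ 0.24  0.46 -0.29  2.    0.19  0.71 -1.39]
tool axes
 [[ 0.34 -0.94 -0.  ]
 [-0.94 -0.34  0.  ]
 [-0.   -0.   -1.  ]]
```

View pics/s1.png

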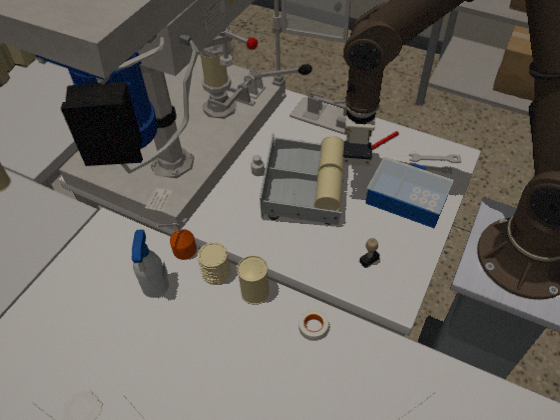

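View pics/t1.png

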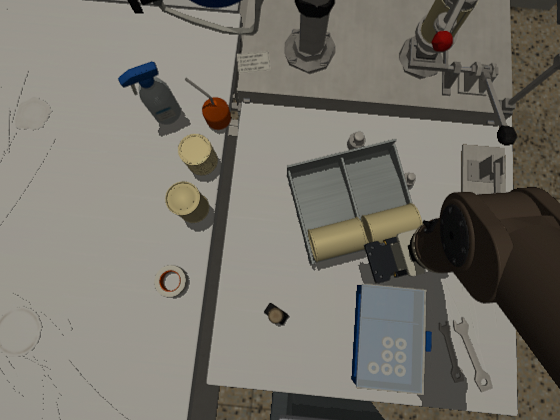

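Scene picture: gripper body at (358,150), fingers behind the right can at (331,155); top picture: gripper at (390,258). Cans are unmoved, so I'll push the right one gently.

Emit:
play_rows(rows=[[-0.02,-0.07,0.02,0,0,-0.007,0.13],[0,-0.06,0,0,0,0,0.13],[0,-0.06,0,0,0,0,0.13],[0,-0.06,0,0,0,0,0.13],[0,-0.06,0,0,0,0,0.13]])

```text
clock: 2.7
position: [0.5564, -0.0439, 0.0776]
ee_rot: [-2.572, 1.795, -0.01]
force: [-2.2, -1.1, 1.8]
width: 0.435
```

```bash
python3 d.py -.012 -.0595 .07
```

```text
t 2.7 rack pos [-0.0765 -0.0612  0.0776] world [ 0.556 -0.044  0.078] target [ 0.616 -0.02   0.07 ]
shift frac [-0.012 -0.43   0.054] turn frac [-0.015 -0.005 -0.002] w 0.435 F [-2.23 -1.13  1.85] q [ 0.19  0.51 -0.28  1.89  0.2   0.76 -1.42]
tool axes
 [[ 0.34 -0.94  0.01]
 [-0.94 -0.34  0.  ]
 [ 0.   -0.01 -1.  ]]
```

Emit:
play_rows(rows=[[-0.01,-0.05,0.03,-0.015,0,0,0.13],[0,-0.05,0.03,0,0,0,0.13],[0,-0.05,0.02,0,0,0,0.13],[0,-0.05,0.01,0,0,0,0.13],[0,-0.05,0.01,0,0,0,0.13]])

```text
clock: 3.2
position: [0.5944, -0.0279, 0.061]
ee_rot: [2.574, -1.796, 0.001]
force: [-2.1, -0.8, 2.8]
width: 0.433
```

```bash
python3 d.py -.012 -.0595 .07
```

```text
t 3.2 rack pos [-0.0353 -0.0594  0.061 ] world [ 0.594 -0.028  0.061] target [ 0.616 -0.02   0.07 ]
shift frac [ 0.001 -0.155 -0.06 ] turn frac [ 0.003 -0.004 -0.001] w 0.433 F [-2.1 -0.8  2.8] q [ 0.14  0.59 -0.27  1.8   0.21  0.78 -1.45]
tool axes
 [[ 0.35 -0.94 -0.  ]
 [-0.94 -0.35 -0.  ]
 [ 0.    0.   -1.  ]]
```

Emit:
play_rows(rows=[[0,-0.03,-0.02,0,0,0,0.13],[0,-0.03,-0.02,0,0,0,0.13],[0,-0.03,-0.01,0,0,0,0.13],[0,-0.03,0,0,0,0,0.13]])

```text
clock: 3.6
position: [0.6132, -0.0209, 0.069]
ee_rot: [2.575, -1.796, 0.001]
force: [-0.1, -0.2, -0.3]
width: 0.435
```

```bash
python3 d.py -.012 -.0595 .07
```

```text
t 3.6 rack pos [-0.0152 -0.0593  0.069 ] world [ 0.613 -0.021  0.069] target [ 0.616 -0.02   0.07 ]
shift frac [ 0.001 -0.021 -0.007] turn frac [ 0.002 -0.004 -0.001] w 0.435 F [-0.15 -0.23 -0.26] q [ 0.13  0.6  -0.27  1.75  0.21  0.82 -1.46]
tool axes
 [[ 0.35 -0.94 -0.  ]
 [-0.94 -0.35 -0.  ]
 [ 0.    0.   -1.  ]]
```

Contact force has dropped to zero, so the can may have rolled off. I'll hold still and look.

Emit:
play_rows(rows=[[0,0,0,0,0,0,0.13],[0,0,0,0,0,0,0.13],[0,0,0,0,0,0,0.13],[0,0,0,0,0,0,0.13],[0,0,0,0,0,0,0.13]])

```text
clock: 4.1
position: [0.6148, -0.0203, 0.0695]
ee_rot: [-2.577, 1.797, -0.005]
force: [0.2, -0.7, -0.4]
width: 0.436
```

Run:
```python
from h import *
X=[rk(.071,-.0595,.080+.0354)]+[rk(.071,-.0595+k*.0535,.080) for k in(-1,1)]
overlay("scene",get_image("scene"),X,"pics/s2.png",(230,105,390,225),5)
overlay("top",get_image("top"),X,"pics/t2.png",(275,125,435,275),4)
```

```text
(no output)
```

View pics/s2.png

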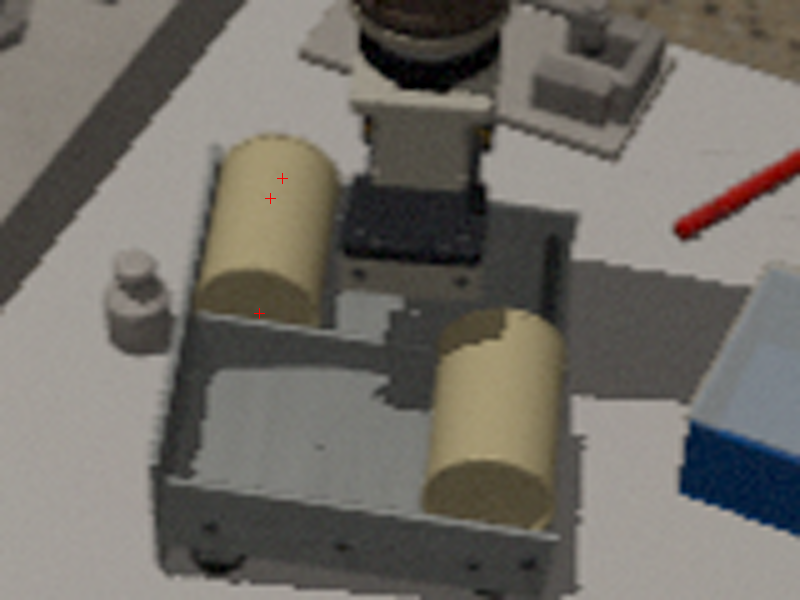

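View pics/t2.png

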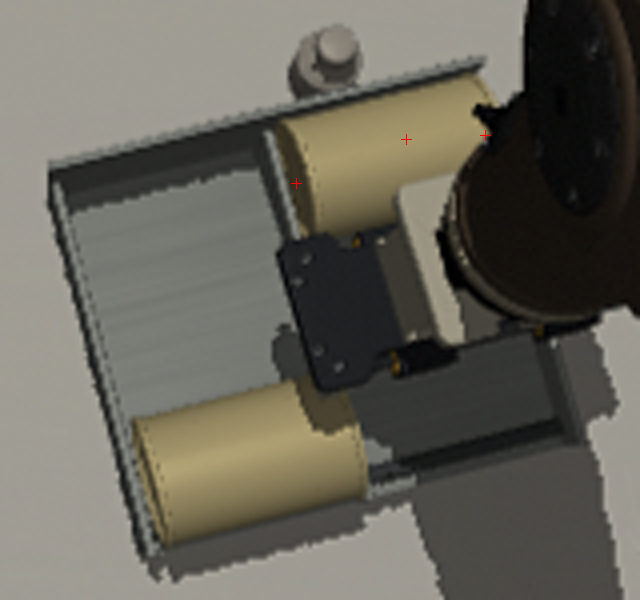

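The right can is against the plate: scene can at (270,230) in the zoom, top at (390,150). I'll back off slightly, rise and go over to the left can.

Emit:
play_rows(rows=[[0,0.05,-0.1,0,0,0,0.13],[0,0,-0.3,0,0,0,0.13],[0,0,-0.3,0,0,0,0.13],[0,0.1,-0.15,0,0,0,0.13],[-0.2,0.2,0,0,0,0,0.13]])

```text
clock: 4.7
position: [0.5543, -0.0131, 0.2042]
ee_rot: [2.574, -1.802, 0.005]
force: [-0.5, 1.2, -0.5]
width: 0.433
```

```bash
python3 d.py -.128 .0595 .185
```

```text
t 4.7 rack pos [-0.0678 -0.0316  0.2042] world [ 0.554 -0.013  0.204] target [0.466 0.052 0.185]
shift frac [-0.606  0.404  0.125] turn frac [-0.004 -0.006 -0.007] w 0.433 F [-0.54  1.24 -0.46] q [ 0.16  0.36 -0.32  1.76  0.13  1.04 -1.42]
tool axes
 [[ 0.34 -0.94  0.  ]
 [-0.94 -0.34 -0.  ]
 [ 0.   -0.   -1.  ]]
```

Emit:
play_rows(rows=[[-0.24,0.16,0,0,0,0,0.13],[-0.24,0.16,0,0,0,0,0.13],[-0.09,0.06,0,0,0,0,0.13],[0,0,0,0,0,0,0.13],[0,0,0,0,0,0,0.13]])

```text
clock: 5.2
position: [0.4645, 0.0496, 0.2101]
ee_rot: [-2.572, 1.798, -0.016]
force: [0.5, 0.3, -0.1]
width: 0.432
```

```bash
python3 d.py -.128 .0595 .07; python3 -c "
from h import *
print(onz('top',(276,314),.08))"
```

```text
t 5.2 rack pos [-0.1304  0.0583  0.2101] world [0.465 0.05  0.21 ] target [0.466 0.052 0.07 ]
shift frac [-0.015 -0.008  0.934] turn frac [-0.017 -0.014 -0.005] w 0.432 F [ 0.45  0.27 -0.12] q [ 0.09  0.22 -0.37  1.95  0.1   0.98 -1.55]
tool axes
 [[ 0.34 -0.94  0.01]
 [-0.94 -0.34 -0.  ]
 [ 0.01 -0.01 -1.  ]]
[0.36367212 0.18530967 0.08      ]
```

Emit:
play_rows(rows=[[-0.01,0,0.27,-0.017,-0.014,0,0.13],[0,0,0.27,0,0,0,0.13],[0,0,0.27,0,0,0,0.13],[0,0,0.08,0,0,0,0.13],[0,0,0,0,0,0,0.13]])

```text
clock: 5.7
position: [0.4734, 0.0463, 0.0743]
ee_rot: [-2.564, 1.808, -0.011]
force: [0.1, 0.3, 0.7]
width: 0.43
```

```bash
python3 d.py -.012 .0595 .07
```

```text
t 5.7 rack pos [-0.1231  0.0521  0.0743] world [0.473 0.046 0.074] target [0.575 0.092 0.07 ]
shift frac [-0.057 -0.74   0.034] turn frac [-0.016 -0.006 -0.021] w 0.43 F [0.12 0.26 0.71] q [ 0.04  0.42 -0.32  2.09  0.22  0.66 -1.65]
tool axes
 [[ 0.34 -0.94  0.01]
 [-0.94 -0.34 -0.  ]
 [ 0.   -0.01 -1.  ]]
```

Emit:
play_rows(rows=[[-0.055,0,0.03,-0.016,-0.006,-0.02,0.13],[0,-0.05,0,0,0,0,0.13],[0,-0.05,0.01,0,0,0,0.13],[0,-0.05,0.01,0,0,0,0.13],[0,-0.05,0.01,0,0,0,0.13]])

```text
clock: 6.2
position: [0.5015, 0.0635, 0.0672]
ee_rot: [2.572, -1.799, 0.0]
force: [-3.6, -1.1, 3.1]
width: 0.435
```

```bash
python3 d.py -.012 .0595 .07
```

```text
t 6.2 rack pos [-0.0908  0.0586  0.0672] world [0.502 0.064 0.067] target [0.575 0.092 0.07 ]
shift frac [-0.008 -0.526 -0.02 ] turn frac [ 0.004 -0.003 -0.005] w 0.435 F [-3.61 -1.07  3.12] q [ 0.01  0.47 -0.32  2.01  0.23  0.69 -1.67]
tool axes
 [[ 0.34 -0.94 -0.  ]
 [-0.94 -0.34 -0.  ]
 [ 0.    0.   -1.  ]]
```

Emit:
play_rows(rows=[[0,-0.05,0,0,0,0,0.13],[0,-0.05,0,0,0,0,0.13],[0,-0.05,0,0,0,0,0.13],[0,-0.05,0,0,0,0,0.13],[0,-0.05,0,0,0,0,0.13]])

```text
clock: 6.7
position: [0.5401, 0.0775, 0.068]
ee_rot: [2.572, -1.799, 0.002]
force: [-2.1, -1.3, 2.9]
width: 0.434
```

```bash
python3 d.py -.012 .0595 .07
```

```text
t 6.7 rack pos [-0.0498  0.0583  0.068 ] world [0.54  0.077 0.068] target [0.575 0.092 0.07 ]
shift frac [-0.009 -0.252 -0.014] turn frac [ 0.003 -0.005 -0.005] w 0.434 F [-2.07 -1.26  2.9 ] q [-0.02  0.52 -0.31  1.92  0.23  0.74 -1.68]
tool axes
 [[ 0.34 -0.94 -0.  ]
 [-0.94 -0.34 -0.  ]
 [ 0.    0.   -1.  ]]
```

Emit:
play_rows(rows=[[0,-0.04,0,0,0,0,0.13],[0,-0.04,0,0,0,0,0.13],[0,-0.03,0,0,0,0,0.13],[0,-0.03,0,0,0,0,0.13],[0,-0.03,0,0,0,0,0.13]])

```text
clock: 7.2
position: [0.5667, 0.0873, 0.0679]
ee_rot: [2.573, -1.799, 0.002]
force: [-3.4, -1.4, 2.7]
width: 0.434
```

```bash
python3 d.py -.012 .0595 .07
```

```text
t 7.2 rack pos [-0.0214  0.0583  0.0679] world [0.567 0.087 0.068] target [0.575 0.092 0.07 ]
shift frac [-0.008 -0.063 -0.014] turn frac [ 0.002 -0.004 -0.005] w 0.434 F [-3.38 -1.37  2.74] q [-0.03  0.55 -0.3   1.85  0.23  0.78 -1.68]
tool axes
 [[ 0.34 -0.94 -0.  ]
 [-0.94 -0.34 -0.  ]
 [ 0.    0.   -1.  ]]
```

Emit:
play_rows(rows=[[0,-0.03,0,0,0,0,0.13],[0,-0.025,0,0,0,0,0.13],[0,-0.01,0,0,0,0,0.13],[0,0,0,0,0,0,0.13]])

```text
clock: 7.6
position: [0.5791, 0.092, 0.0681]
ee_rot: [-2.574, 1.799, -0.005]
force: [0.8, -0.4, -0.1]
width: 0.436
```

```bash
python3 d.py -.012 .0595 .07
```

```text
t 7.6 rack pos [-0.0082  0.0584  0.0681] world [0.579 0.092 0.068] target [0.575 0.092 0.07 ]
shift frac [-0.007  0.025 -0.012] turn frac [-0.006 -0.004 -0.005] w 0.436 F [ 0.84 -0.37 -0.15] q [-0.04  0.57 -0.3   1.82  0.23  0.79 -1.68]
tool axes
 [[ 0.34 -0.94  0.  ]
 [-0.94 -0.34 -0.  ]
 [ 0.   -0.   -1.  ]]
```

Contact released; hold for a moment, then check.

Emit:
play_rows(rows=[[0,0,0,0,0,0,0.13],[0,0,0,0,0,0,0.13],[0,0,0,0,0,0,0.13],[0,0,0,0,0,0,0.13],[0,0,0,0,0,0,0.13]])

```text
clock: 8.1
position: [0.5792, 0.092, 0.0683]
ee_rot: [-2.573, 1.799, -0.006]
force: [-0.0, 0.9, -0.0]
width: 0.438
```

Run:
```python
from h import *
X=[rk(.071,y,.080+.0354) for y in(.0595,-.0595)]
overlay("scene",get_image("scene"),X,"pics/s3.png",(230,105,390,225),5)
```

```text
(no output)
```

View pics/s3.png

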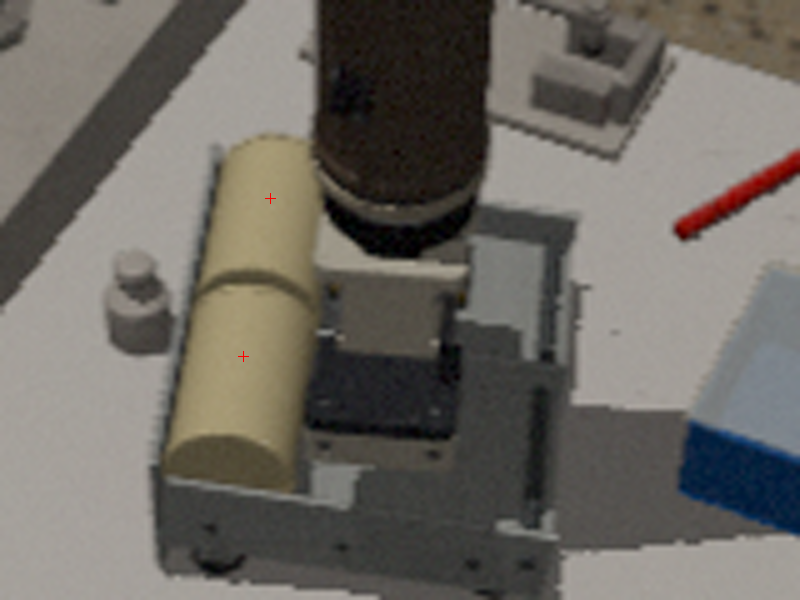

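Both cans are at the plate (zoom (270,200) and (235,380)). I'll back off and rise well clear so that nothing hides the final check.

Emit:
play_rows(rows=[[0,0.06,-0.1,0,0,0,0.13],[0,0,-0.3,0,0,0,0.13],[0,0,-0.3,0,0,0,0.13],[0,0.25,-0.15,0,0,0,0.13],[0,0.3,0,0,0,0,0.13]])

```text
clock: 8.65
position: [0.4941, 0.0621, 0.1989]
ee_rot: [-2.574, 1.796, -0.003]
force: [1.2, -0.4, 0.3]
width: 0.436
```

Emit:
play_rows(rows=[[0.1,0.28,0,0,0,0,0.13],[0.2,0.2,0,0,0,0,0.13],[0.3,0,0,0,0,0,0.13],[0.3,0,0,0,0,0,0.13],[0,0,0,0,0,0,0.13]])

```text
clock: 9.15
position: [0.4667, -0.095, 0.2013]
ee_rot: [-2.576, 1.792, -0.011]
force: [0.5, 1.1, 0.5]
width: 0.438
```

```bash
python3 d.py -.15 0 .2
python3 - <<'E'
from h import *
a=get_image("scene");b=get_image("top"); cv2.imwrite("pics/s4.png",a); cv2.imwrite("pics/t4.png",b)
X=[rk(.071,y,.080+.0354) for y in(.0595,-.0595)]+[rk(.071,y,.08) for y in (.113,.006,-.006,-.113)]
overlay("top",b,X,"pics/t4z.png",(275,125,435,275),4)
for n,im,box in(("top",b,(280,135,410,220)),("scene",a,(255,125,310,210))):
    m=mask(n,im,box)
    cs,_=cv2.findContours(m,cv2.RETR_EXTERNAL,cv2.CHAIN_APPROX_NONE)
    for c in cs:
        if cv2.contourArea(c)>100: print(n,cv2.contourArea(c),cv2.minAreaRect(c))
# expected axis middles
print("expected mid px top",proj("top",[rk(.071,y,.08) for y in(.0595,-.0595)]))
E
```

```text
t 9.15 rack pos [-0.1783 -0.0781  0.2013] world [ 0.467 -0.095  0.201] target [ 0.466 -0.012  0.2  ]
shift frac [-0.521 -0.19   0.008] turn frac [-0.013 -0.008  0.004] w 0.438 F [0.49 1.1  0.47] q [ 0.32  0.24 -0.28  1.95  0.08  0.96 -1.21]
tool axes
 [[ 0.35 -0.94  0.01]
 [-0.94 -0.35 -0.  ]
 [ 0.   -0.01 -1.  ]]
top 1566.0 ((320.0504455566406, 176.48818969726562), (31.26160430908203, 55.313777923583984), 76.82744598388672)
top 1467.0 ((374.65106201171875, 162.8682403564453), (30.545677185058594, 53.454933166503906), 75.46554565429688)
scene 1601.0 ((279.9649353027344, 166.4522705078125), (26.607465744018555, 70.23834228515625), 8.673173904418945)
expected mid px top [[319.40014358 177.85721727]
 [372.34667523 164.2926365 ]]
```

View pics/t4z.png

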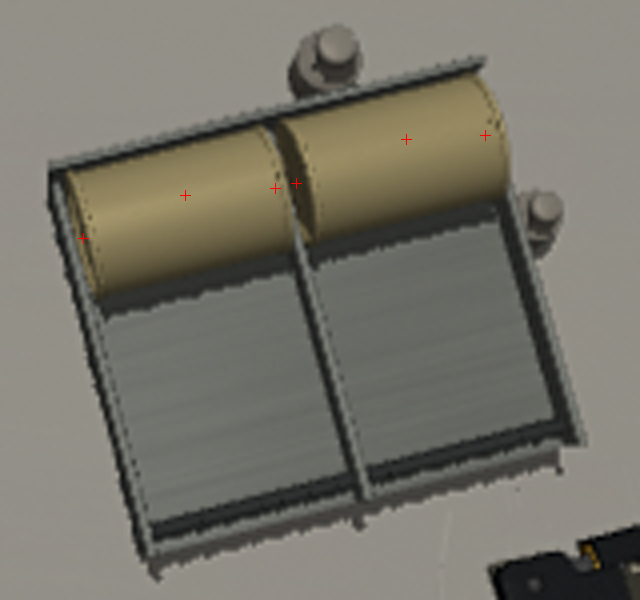

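View pics/s4.png

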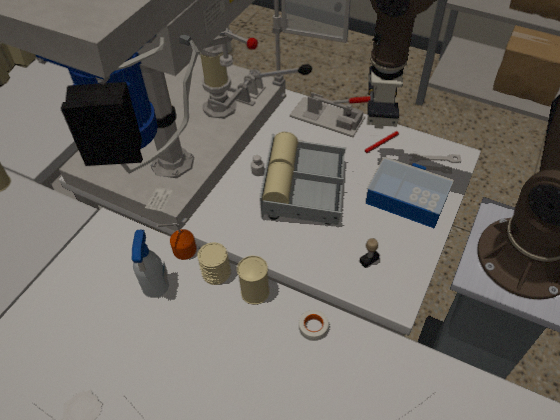

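Both cans lie square against the plate in their own lanes, the bystanders are where they were, and the arm is clear. Handing in after a quick check that nothing is still moving.

Run:
```python
from h import *
b=get_image("top"); m=mask("top",b,(280,135,410,220)); m0=mask("top",cv2.imread("pics/t4.png"),(280,135,410,220))
print("changed mask px",cv2.countNonZero(m^m0), "clock",observe()["clock"])
sign_off()
```

```text
changed mask px 9 clock 9.3
the job is handed in; nothing more can be done
```

I rolled both cans up their lanes with the partly closed fingertips, over the crest and onto the stop plate. I then backed the arm off and handed the job in at 9.3 s.

**Cans:** In the last pictures both cans lie against the plate, square and each in its own lane. In the top view their outlines sit within about 3 pixels of the expected places. I judged this from the pictures and did not triangulate the final can positions. Between the last two top pictures, 0.05–0.10 s apart, the can outlines changed by only 9 pixels, so the cans looked at rest.

**Contact and bystanders:** The forces I read between moves stayed below 5 N. The bystanders look unmoved in the pictures, and the arm ended clear of everything.

**Disagreements:**
- The plate top triangulated to 91–93 mm high, against 96 mm in the text.
- At one plate corner the rays from the two views missed each other by 5 mm.
- The first push of the right can ran a little uneven, at about 0.1 m/s with the tip height drifting between 61 and 78 mm. I corrected it on the way, and the can still came to rest on the stop.

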